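Brush the offcuts out of the machine vise

TASK

Take the wooden bench brush from its black rubber mat and sweep all four plastic offcuts along the open vise, out between the jaws and down into the red scrap pan at the end of the jaws. Keep your fingers off the offcuts, leave the finished caps in the blue tray and everything else on the table where it is, then stand the brush back on its mat on its bristles and let go of it.

Things in the scene. Friction and masses are not known exactly. Their poses are not given: they have to be found in the camera images.
- brush: Wooden brush, about 180 g, upright. Origin: middle of the bristle ends; z up, x along it, y across. Firm bristles 104 mm (x) by 44 mm (y), 30 mm high; wooden head 108 x 48 mm up to z = 48 mm; handle: flat-sided bar along x, 22 mm wide (y), z = 77 to 101 mm, on two posts at x = +-41 mm, 29 mm of free space under it. Grip the bar's middle from above, fingers closing along y.
- mat: Black rubber mat fixed to the table, 180 mm in x, 130 mm in y, 3 mm thick: the brush's place, left or right of the vise. Origin: middle of its underside, on the table; the brush stands on it at the start.
- vise: Grey-blue machine vise, fixed, open. Origin: on the table under the middle of the channel between the jaws; z up. The channel runs along y, open at both ends: flat bed at z = 75 mm, 125 mm long (y = +-62.5 mm, where the sides drop to the table), 124 mm wide (jaw faces x = +-62 mm). Jaw tops z = 115 mm; vise from x = -240 to 150 mm.
- scrap_pan: Red sheet-steel pan, open on top, fixed on the table tight against one end of the vise's channel (on the vise's +y or -y side). 180 mm in x, 125 mm in y, 45 mm high, walls 3 mm. Origin: middle of its underside, on the table. Its x axis is about parallel to the vise's x axis.
- parts_tray: Blue plastic tray fixed on the table at the other end of the channel, opposite the scrap pan; 180 x 125 mm, 26 mm high, floor 4 mm thick. Holds the three finished caps. Origin: middle of its underside.
- cap1: Finished white flanged cap standing in the blue tray, 42 mm in diameter at the flange, 38 mm high. Origin: middle of its underside. To be left alone.
- cap2: Second finished cap, same as cap1.
- cap3: Third finished cap, same as cap1.
- offcut1: White plastic offcut lying loose on the vise's bed between the jaws: round slug 34 mm in diameter, 28 mm high. Origin at its middle. About 30 g, like the others.
- offcut2: White plastic offcut on the vise's bed: block 36 x 27 x 26 mm. Origin at its middle.
- offcut3: White plastic offcut on the vise's bed: stepped block 34 x 28 x 26 mm. Origin at its middle.
- offcut4: Black plastic offcut on the vise's bed: stub of hexagon bar 32 mm across flats, 30 mm high. Origin at its middle.
- oil: Closed grey bottle with a red cap, 60 mm in diameter, 160 mm high, standing on the table. Origin: middle of its underside. Bystander.
- jar: Closed clear jar with a steel cap, 68 mm in diameter, 85 mm high, standing on the table. Origin: middle of its underside. Bystander.
- profile: Length of slotted aluminium profile, 200 x 40 x 40 mm, lying on the table. Origin: middle of its underside. Bystander.
- crank: Vise crank lying on the table: dark steel arm 175 mm long with an upright red grip 24 mm thick, 87 mm high, at its -x end. Origin: under the middle of the arm. Bystander.
- clamp_bin: Yellow plastic bin of clamps, 150 x 120 mm, 50 mm high, fixed on the table on the side of the vise away from the mat. Origin: middle of its underside. Bystander.

How it is judged:
On the way, in this order (a step that is already met when the one before it is completed fails the run):
1. the brush is brought down between the vise's jaws, its bristles within 20 mm of the bed (x of brush in the frame of vise between -0.062 and 0.062 m and y of brush in the frame of vise between -0.07 and 0.07 m and z of brush in the frame of vise between 0.06 and 0.095 m), for 0.1 s.
2. all four offcuts are in the red scrap pan (x of offcut1 in the frame of scrap_pan between -0.09 and 0.09 m and y of offcut1 in the frame of scrap_pan between -0.0625 and 0.0625 m and z of each of offcut1, offcut2, offcut3, offcut4 in the frame of scrap_pan below 0.07 m and x of offcut2 in the frame of scrap_pan between -0.09 and 0.09 m and y of offcut2 in the frame of scrap_pan between -0.0625 and 0.0625 m and x of offcut3 in the frame of scrap_pan between -0.09 and 0.09 m and y of offcut3 in the frame of scrap_pan between -0.0625 and 0.0625 m and x of offcut4 in the frame of scrap_pan between -0.09 and 0.09 m and y of offcut4 in the frame of scrap_pan between -0.0625 and 0.0625 m), for 0.2 s.
At the end, for the whole second after the job is handed in: All four offcuts lie in the red pan (middles within its walls, under 70 mm above its underside: one may lie on another), slower than 0.1 m/s, and the brush stands on its bristles on the mat (tilt under 0.15 rad, middle over the mat, underside under 12 mm above the table), slower than 0.03 m/s (all of step 2 and x of brush in the frame of mat between -0.09 and 0.09 m and y of brush in the frame of mat between -0.065 and 0.065 m and height (world z) of brush below 0.012 m and angle between brush's own z axis and vertical below 0.15 rad and linear speed of brush below 0.03 m/s and linear speed of each of offcut1, offcut2, offcut3, offcut4 below 0.1 m/s); the robot touches nothing.
It fails at once if the fingers press on an offcut (over 0.5 N) (contact force between the fingers and offcut1 above 0.5 N or contact force between the fingers and offcut2 above 0.5 N or contact force between the fingers and offcut3 above 0.5 N or contact force between the fingers and offcut4 above 0.5 N).
It fails at once if a finished cap is moved by more than 20 mm (distance of any of cap1, cap2, cap3 from where it was at the start of the episode above 0.02 m).
It fails at once if the bottle, jar, profile or crank is moved by more than 30 mm (distance of any of oil, profile, crank, jar from where it was at the start of the episode above 0.03 m).
It also fails if it takes over 48 s, if anything falls off the work surface, if the arm or the gripper's body presses on something with over 40 N, if the wrist force passes 120 N, or if a joint passes its speed limit or range.

ROBOT

A 6-joint arm with a two-finger parallel gripper is mounted at the origin on the work surface. World frame = base frame: x ahead of the robot, y to its left, z up, the work surface at z = 0. Lengths are in m, angles in rad, forces in N, time in s.
With the tool pointing down it reaches from about 0.35 to 0.775 m from the base axis. Payload 7.3 kg.
Tool frame: the origin (TCP) lies at the very end of the fingers, on their centre line; the grasp point (between the pads) lies 19 mm behind it; z points along the fingers, x is the direction in which the jaws open and shut, and the axes are right-handed (so a half turn about z gives the same grasp; the last joint's range is limited). The gripper opens to 92 mm and grips with 3 to 60 N. Pads are 19 mm wide; open, the fingers measure 130 mm over their backs; the gripper's body (75 mm by 190 mm) begins 47 mm behind the grasp point.
Start: joints at [-1.332, 0.342, 1.524, -0, 1.275, -0.146], TCP at [0.197, -0.487, 0.227] pointing down, gripper open.
Joint ranges: [-2.53, 2.53], [-0.77, 2.02], [0.04, 2.7], [-1, 4.14], [0.28, 2.66], [-3.11, 3.11]. Speed limits (rad/s): [2.57, 2.57, 3.14, 3.14, 3.14, 3.14].

INTERFACE

Orientations are given as [roll, pitch, yaw] about the fixed x, y, z axes, in that order (R = Rz(yaw) Ry(pitch) Rx(roll)).
In Python, from cell import observe, read_camera, camera_params, hand_in gives the robot as it stands.
- The arm moves only by the tool apply_moves, never from a script. Its argument "increments" is a list of rows, each an object with "grip": the opening, from 0 (shut) to 1 (fully open); "linear": the shift along the world's x, y, z in mm, a list of three; "turn": the turn, a rotation vector about the world's x, y, z in units of 6 degrees (1.0 is 6 degrees), a list of three. A call has 1 to 10 rows; each row is the pose to reach, as a shift and turn from the pose commanded when the call began; what a row does not reach only later rows make up. A row lasts 1/10 s, in which the tool goes at most 50 mm and 8.59 degrees, less where a joint would pass 70% of its speed; a pose out of reach is approached as far as the arm can. A call with a gripper value outside its range is refused whole. The fingers move at their own pace and stop on an object; "grip_force" is the grip in N (left out, the last holds). Time passes only in rows, so rows that repeat a pose let the fingers close. It gives the time, the measured TCP pose, the force and the opening at its end, in the units of the state.
- observe(): the state, without advancing time (a new reading comes with each control period).
- read_camera(name): name is "scene" or "side" or "wrist"; returns the picture (480x640x3 uint8, red, green, blue); there is no depth.
- camera_params(name): a dict with "camera_matrix" (3x3 intrinsics, pixels), "world_to_cam" (4x4, takes a point from world to camera coordinates); the wrist camera has in their place "hand_eye" (4x4, takes a point from camera to tool coordinates, whose origin is the TCP and whose axes are the tool frame's). Camera axes: x right, y up, looking along -z (the intrinsics and any distortion apply to the point x, -y, -z); pixel columns grow to the right and rows downward; lengths in m; the calibration is good to about 2 mm. A picture is of the moment at which its call begins: read the wrist's pose just before it. camera_params takes no time and is no camera call.
- hand_in(): hands the job in, once; it reports no verdict.
The state is a dict: "time": time; "qpos": joint angles; "qvel": joint speeds; "joint_efforts": joint torques, N m; "tool_pos": TCP position; "tool_rot": TCP orientation; "contact_force": force on the tool from outside, world axes, zero at the start; "torque": the same for the moment, N m; "opening": finger opening in m.
Only numpy, scipy, OpenCV 4.12 (cv2) and the standard library are available. Lean on these libraries where they do the work, as an engineer would, in place of code of your own. Each camera call takes 0.05 s, during which the arm holds its last target.

## Working session

There is one attempt and no reset: what is moved stays moved. The work goes in short steps, Python scripts to look and compute and a tool call to move; the robot and the scene stay as the last step left them, time stands still between calls to the robot, and variables do not carry over. Pictures are saved under pics/ and viewed, and the job is handed in when it is done.

Besides the shell and the picture viewer there is one more tool, called after "Request:" by a JSON object that holds its "fn" and its "kwargs". apply_moves: Moves the arm, as the interface text tells. Its arguments: {"type":"object","properties":{"increments":{"type":"array","items":{"type":"object","properties":{"grip":{"type":"number"},"linear":{"type":"array","items":{"type":"number"}},"turn":{"type":"array","items":{"type":"number"}}}}},"grip_force":{"type":"number"}},"required":["increments"]}

```bash
mkdir -p pics; ls; python3 - <<'E'
from cell import *
import cv2
print(observe())
for n in ["scene","side","wrist"]:
    im=read_camera(n); cv2.imwrite(f"pics/{n}0.png",im[:,:,::-1]); print(camera_params(n))
E
```

```text
pics
{'time': 0.0, 'qpos': array([-1.33199994e+00,  3.42759002e-01,  1.52503736e+00,  1.42533818e-05,
        1.27535528e+00, -1.45979573e-01]), 'qvel': array([ 9.52162435e-04,  3.06123248e-05,  1.06222125e-04,  2.18741546e-03,
       -1.87086072e-04, -1.17176311e-04]), 'joint_efforts': array([-3.71881947e-05, -4.31253612e+01, -2.44214541e+01,  7.16950418e-02,
        5.60183125e-02, -1.01055016e-04]), 'tool_pos': array([ 0.19699789, -0.48620382,  0.22601902]), 'tool_rot': array([-3.14135240e+00,  1.54042978e-03, -1.18602435e+00]), 'contact_force': array([-0.0123662 , -0.38286713, -0.28517101]), 'torque': array([ 0.00961824, -0.0015544 , -0.00620761]), 'opening': 0.09170528699724698}
{'camera_matrix': array([[607.80058022,   0.        , 317.9158275 ],
       [  0.        , 607.80058022, 235.19159708],
       [  0.        ,   0.        ,   1.        ]]), 'world_to_cam': array([[ 0.65823663,  0.75279977,  0.00412852, -0.29303931],
       [-0.58420768,  0.50734814,  0.63348185,  0.22139611],
       [ 0.47479039, -0.41939287,  0.77374654, -1.54029477],
       [ 0.        ,  0.        ,  
[... 385 characters left out ...]
,
       [-8.62380517e-02, -8.80057669e-01,  4.66970554e-01,
        -1.10829841e+00],
       [ 0.00000000e+00,  0.00000000e+00,  0.00000000e+00,
         1.00000000e+00]])}
{'camera_matrix': array([[410.59009578,   0.        , 318.56361651],
       [  0.        , 410.59009578, 232.36029476],
       [  0.        ,   0.        ,   1.        ]]), 'hand_eye': array([[ 9.99999470e-01,  6.47423288e-04,  8.01014218e-04,
        -1.05391723e-03],
       [ 8.31449873e-04, -9.66448347e-01, -2.56859693e-01,
        -6.87198992e-02],
       [ 6.07841920e-04,  2.56860222e-01, -9.66448372e-01,
        -1.58550862e-01],
       [ 0.00000000e+00,  0.00000000e+00,  0.00000000e+00,
         1.00000000e+00]])}
```

View pics/scene0.png

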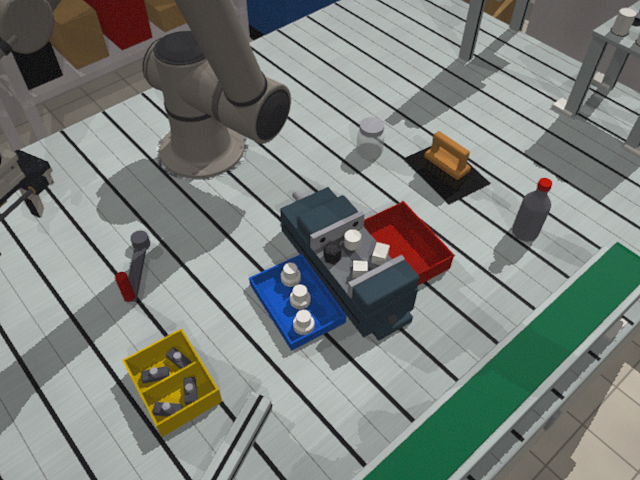

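View pics/side0.png

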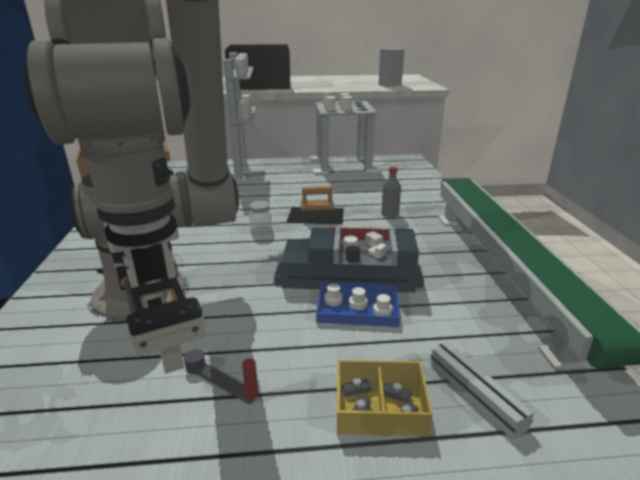

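View pics/wrist0.png

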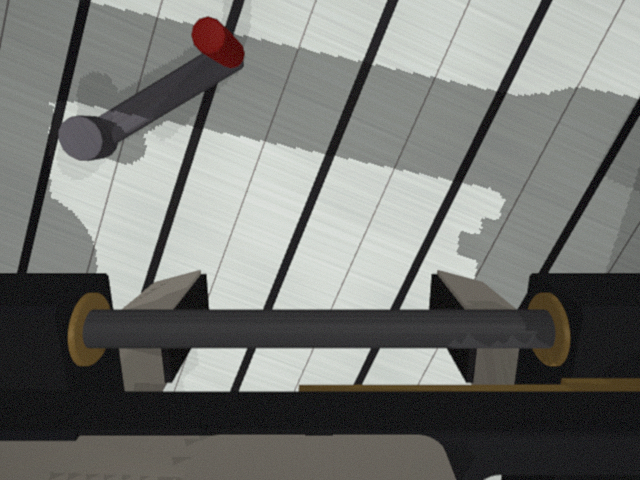

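The scene picture shows the brush on its mat at about (447,165), the pan (405,245) and vise (350,260), and the tray (297,300). The side picture agrees. Next I'll enlarge crops.

```bash
cat > h.py <<'E'
import numpy as np, cv2
from cell import camera_params
def px(name,uv,z):
    p=camera_params(name);K=p["camera_matrix"];T=p["world_to_cam"]
    u,v=uv; d=np.array([(u-K[0,2])/K[0,0],-(v-K[1,2])/K[1,1],-1.])
    R=T[:3,:3];c=-R.T@T[:3,3];d=R.T@d
    return c+d*(z-c[2])/d[2]
def proj(name,P):
    p=camera_params(name);K=p["camera_matrix"];T=p["world_to_cam"]
    q=T[:3,:3]@np.asarray(P,float)+T[:3,3]
    return K[0,2]+K[0,0]*q[0]/-q[2],K[1,2]+K[1,1]*-q[1]/-q[2]
def wpx(state,uv,z):
    from scipy.spatial.transform import Rotation as Ro
    p=camera_params("wrist");K=p["camera_matrix"];H=p["hand_eye"]
    R=Ro.from_euler("xyz",state["tool_rot"]).as_matrix();t=np.array(state["tool_pos"])
    d=np.array([(uv[0]-K[0,2])/K[0,0],-(uv[1]-K[1,2])/K[1,1],-1.])
    c=R@H[:3,3]+t;d=R@H[:3,:3]@d
    return c+d*(z-c[2])/d[2]
E
python3 - <<'E'
import cv2
im=cv2.imread("pics/scene0.png")
cv2.imwrite("pics/c1.png",cv2.resize(im[120:210,390:510],None,fx=6,fy=6,interpolation=2))
cv2.imwrite("pics/c2.png",cv2.resize(im[180:350,240:460],None,fx=3.5,fy=3.5,interpolation=2))
E
```

```text
(no output)
```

View pics/c1.png

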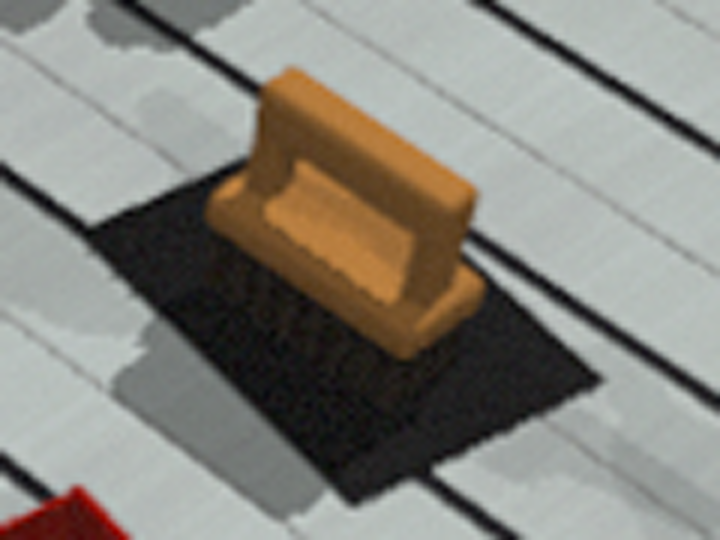

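View pics/c2.png

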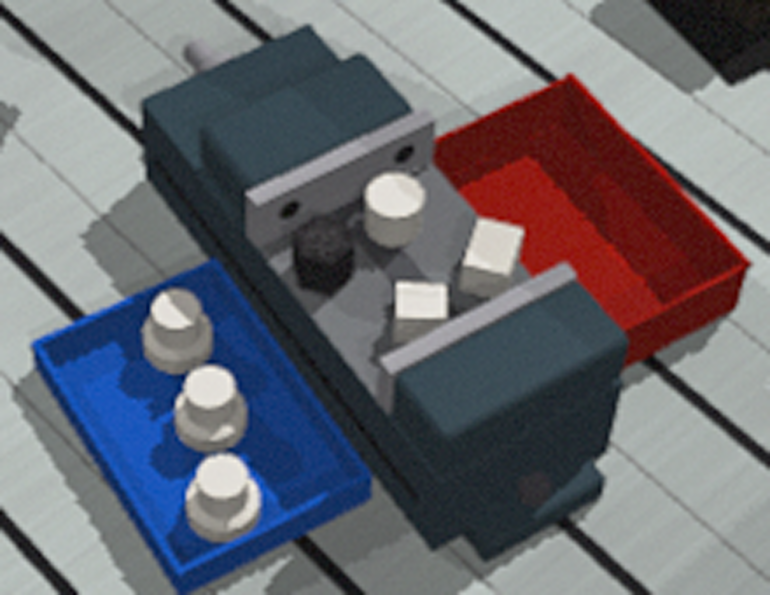

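```bash
python3 - <<'E'
from h import *
A=lambda x,y:(390+x/6,120+y/6); B=lambda x,y:(240+x/3.5,180+y/3.5)
np.set_printoptions(precision=4,suppress=True)
def s(n,uv,z): print(n,px("scene",uv,z))
for i,p in enumerate([(293,67),(476,187),(445,212),(264,90)]): s("bar%d"%i,A(*p),.104)
for i,p in enumerate([(90,230),(355,505),(603,380)]): s("mat%d"%i,A(*p),.003)
s("Ljaw near",B(250,204),.115);s("Ljaw far",B(435,120),.115)
s("Rjaw near",B(382,358),.115);s("Rjaw far",B(570,265),.115)
s("pan",B(570,75),.045);s("pan",B(748,265),.045)
s("tray",B(35,345),.026);s("tray",B(215,262),.026);s("tray",B(370,487),.026);s("tray",B(180,590),.026)
s("slug top",B(395,190),.103);s("blockA top",B(495,240),.101);s("blockB",B(421,299),.101);s("hex top",B(323,235),.105)
s("cap",B(178,308),.042)
s("cap",B(210,388),.042)
s("cap",B(222,474),.042)
s("jar",(372,125),.085)
s("oil",(545,184),.160)
E
```

```text
bar0 [0.4199 0.3989 0.104 ]
bar1 [0.5113 0.3999 0.104 ]
bar2 [0.5126 0.3803 0.104 ]
bar3 [0.4215 0.3802 0.104 ]
mat0 [0.3653 0.3581 0.003 ]
mat1 [0.5397 0.324  0.003 ]
mat2 [0.5601 0.4506 0.003 ]
Ljaw near [ 0.4756 -0.0444  0.115 ]
Ljaw far [0.4988 0.079  0.115 ]
Rjaw near [ 0.6025 -0.0603  0.115 ]
Rjaw far [0.625  0.0612 0.115 ]
pan [0.4865 0.2171 0.045 ]
pan [0.6627 0.1861 0.045 ]
tray [ 0.4187 -0.163   0.026 ]
tray [ 0.4412 -0.0432  0.026 ]
tray [ 0.6195 -0.0801  0.026 ]
tray [ 0.5995 -0.2017  0.026 ]
slug top [0.5153 0.032  0.103 ]
blockA top [0.5783 0.0509 0.101 ]
blockB [ 0.5808 -0.0096  0.101 ]
hex top [ 0.5137 -0.0226  0.105 ]
cap [ 0.4625 -0.0893  0.042 ]
cap [ 0.5181 -0.1116  0.042 ]
cap [ 0.5663 -0.1434  0.042 ]
jar [0.2862 0.3122 0.085 ]
oil [0.7082 0.3855 0.16  ]
```

Request:
{"fn": "apply_moves", "kwargs": {"increments": [{"grip": 1,"linear": [10,20,10],"turn": [0,0,-0.3]},{"grip": 1,"linear": [30,55,30],"turn": [0,0,-0.7]},{"grip": 1,"linear": [53,97,50],"turn": [0,0,-1.1]},{"grip": 1,"linear": [75,140,60],"turn": [0,0,-1.5]},{"grip": 1,"linear": [97,182,70],"turn": [0,0,-1.9]},{"grip": 1,"linear": [120,225,74],"turn": [0,0,-2.3]},{"grip": 1,"linear": [142,267,74],"turn": [0,0,-2.7]},{"grip": 1,"linear": [165,310,74],"turn": [0,0,-3.1]},{"grip": 1,"linear": [188,352,74],"turn": [0,0,-3.5]},{"grip": 1,"linear": [210,395,74],"turn": [0,0,-3.57]}]}}

```text
time: 1.15
tool_pos: [0.4076, -0.0897, 0.3008]
tool_rot: [-3.141, -0.0, -1.561]
contact_force: [0.9, -0.4, 0.7]
opening: 0.0917
```

Request:
{"fn": "apply_moves", "kwargs": {"increments": [{"grip": 1,"linear": [10,45,0]},{"grip": 1,"linear": [16,92,0]},{"grip": 1,"linear": [22,140,0]},{"grip": 1,"linear": [28,188,0]},{"grip": 1,"linear": [34,236,0]},{"grip": 1,"linear": [40,284,0]},{"grip": 1,"linear": [46,332,0]},{"grip": 1,"linear": [52,380,0]},{"grip": 1,"linear": [58,428,0]},{"grip": 1,"linear": [59,465,0]}]}}

```text
schema error: expected keys grip, linear, turn
```

Request:
{"fn": "apply_moves", "kwargs": {"increments": [{"grip": 1,"linear": [0,5,0]},{"grip": 1,"linear": [0,8,0]},{"grip": 1,"linear": [0,8,0]}]}}

```text
schema error: expected keys grip, linear, turn
```

```bash
python3 - <<'E'
from cell import *
import cv2,json
s=observe(); im=read_camera("wrist"); cv2.imwrite("pics/w1.png",im[:,:,::-1]); print(s["time"],s["tool_pos"],s["tool_rot"],s["qpos"])
import pickle; pickle.dump(s,open("s1.pkl","wb"))
E
```

```text
1.15 [ 0.40756255 -0.08973698  0.30080036] [-3.14130737e+00 -3.43588758e-04 -1.56125905e+00] [-4.00674766e-01  8.58238665e-02  1.65034574e+00 -2.04108400e-04
  1.40502441e+00  1.16061788e+00]
```

View pics/w1.png

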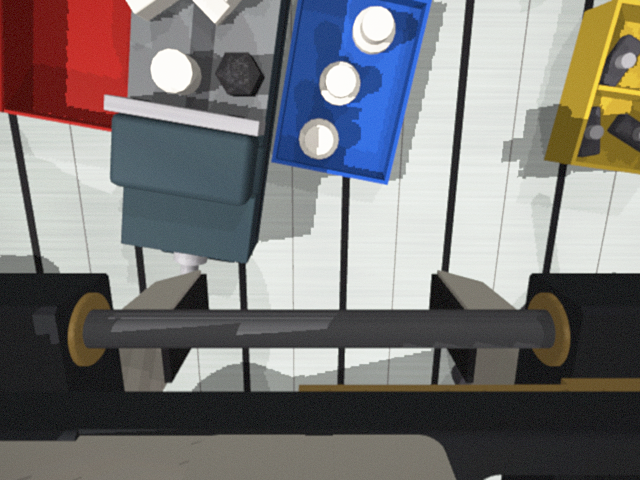

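```bash
python3 - <<'E'
from h import *
import pickle
np.set_printoptions(precision=4,suppress=True)
s=pickle.load(open("s1.pkl","rb"))
for n,uv,z in [("Lfar",(105,97),.115),("Lnear",(262,122),.115),("slug",(173,70),.103),("hex",(241,72),.105),("cap",(318,137),.042),("cap2",(340,81),.042),("cap3",(377,25),.042),("tray",(273,161),.026),("tray",(387,183),.026)]: print(n,wpx(s,uv,z))
E
```

```text
Lfar [0.4946 0.0825 0.115 ]
Lnear [ 0.4765 -0.0422  0.115 ]
slug [0.5167 0.0306 0.103 ]
hex [ 0.5154 -0.0249  0.105 ]
cap [ 0.4627 -0.0876  0.042 ]
cap2 [ 0.5152 -0.1082  0.042 ]
cap3 [ 0.5644 -0.1415  0.042 ]
tray [ 0.4374 -0.0408  0.026 ]
tray [ 0.4154 -0.161   0.026 ]
```

Request:
{"fn": "apply_moves", "kwargs": {"increments": [{"grip": 1,"linear": [10,45,0],"turn": [0,0,0]},{"grip": 1,"linear": [16,92,0],"turn": [0,0,0]},{"grip": 1,"linear": [22,140,0],"turn": [0,0,0]},{"grip": 1,"linear": [28,188,0],"turn": [0,0,0]},{"grip": 1,"linear": [34,236,0],"turn": [0,0,0]},{"grip": 1,"linear": [40,284,0],"turn": [0,0,0]},{"grip": 1,"linear": [46,332,0],"turn": [0,0,0]},{"grip": 1,"linear": [52,380,0],"turn": [0,0,0]},{"grip": 1,"linear": [58,428,0],"turn": [0,0,0]},{"grip": 1,"linear": [59,465,0],"turn": [0,0,0]}]}}

```text
time: 2.2
tool_pos: [0.4659, 0.376, 0.2999]
tool_rot: [3.141, -0.0, -1.559]
contact_force: [0.4, -0.7, -0.3]
opening: 0.0918
```

Request:
{"fn": "apply_moves", "kwargs": {"increments": [{"grip": 1,"linear": [0,8,0],"turn": [0,0,0]},{"grip": 1,"linear": [0,15,0],"turn": [0,0,0]},{"grip": 1,"linear": [0,15,0],"turn": [0,0,0]}]}}

```text
time: 2.5
tool_pos: [0.4661, 0.3881, 0.3004]
tool_rot: [3.141, -0.001, -1.56]
contact_force: [-0.2, -0.6, -0.2]
opening: 0.0917
```

```bash
python3 - <<'E'
from cell import *
import cv2,json
s=observe(); im=read_camera("wrist"); cv2.imwrite("pics/w2.png",im[:,:,::-1]); print(s["time"],s["tool_pos"],s["tool_rot"],s["qpos"])
import pickle; pickle.dump(s,open("s2.pkl","wb"))
E
```

```text
2.5 [0.46606363 0.3881093  0.3004461 ] [ 3.14107430e+00 -6.63516620e-04 -1.55976553e+00] [ 5.68236246e-01  4.58333527e-01  1.14368843e+00 -2.89169244e-04
  1.54036153e+00  2.12801087e+00]
```

View pics/w2.png

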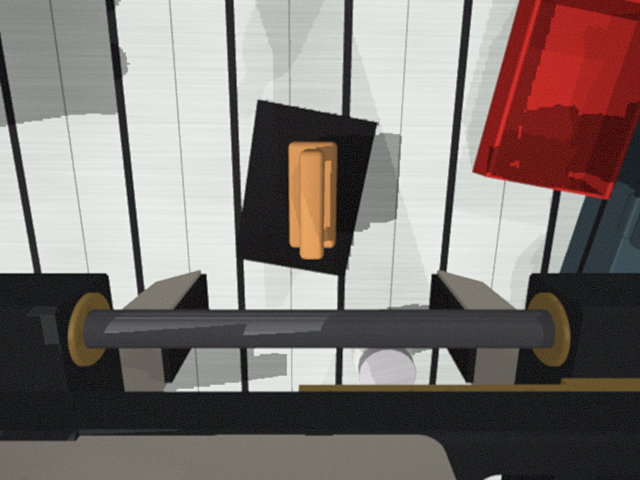

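The brush bar spans about (301–323, 150–259), nearly vertical in the picture; the mat is tilted by about 10°.

```bash
python3 - <<'E'
from h import *
import pickle
np.set_printoptions(precision=4,suppress=True)
s=pickle.load(open("s2.pkl","rb"))
for n,uv,z in [("bar far",(311,151),.104),("bar near",(312,259),.104),("barl",(300,200),.104),("barr",(323,200),.104),("m",(260,100),.003),("m",(377,123),.003),("m",(340,275),.003),("m",(240,258),.003),("pan c",(473,172),.045),("pan",(607,198),.045)]: print(n,wpx(s,uv,z))
E
```

```text
bar far [0.5113 0.396  0.104 ]
bar near [0.4147 0.3946 0.104 ]
barl [0.469  0.4054 0.104 ]
barr [0.4692 0.3853 0.104 ]
m [0.5573 0.452  0.003 ]
m [0.535  0.3271 0.003 ]
m [0.361  0.3627 0.003 ]
m [0.381  0.4801 0.003 ]
pan c [0.4884 0.2343 0.045 ]
pan [0.4634 0.0946 0.045 ]
```

Request:
{"fn": "apply_moves", "kwargs": {"increments": [{"grip": 1,"linear": [0,5,-25],"turn": [0,0,0]},{"grip": 1,"linear": [0,5,-65],"turn": [0,0,0]},{"grip": 1,"linear": [0,5,-105],"turn": [0,0,0]},{"grip": 1,"linear": [0,5,-145],"turn": [0,0,0]},{"grip": 1,"linear": [0,5,-180],"turn": [0,0,0]},{"grip": 1,"linear": [0,5,-205],"turn": [0,0,0]},{"grip": 1,"linear": [0,5,-222],"turn": [0,0,0]},{"grip": 1,"linear": [0,5,-227],"turn": [0,0,0]},{"grip": 1,"linear": [0,5,-227],"turn": [0,0,0]}], "grip_force": 40}}

```text
time: 3.45
tool_pos: [0.4664, 0.3923, 0.0738]
tool_rot: [3.141, -0.001, -1.561]
contact_force: [-0.6, -0.6, 1.0]
opening: 0.0919
```

```bash
python3 - <<'E'
from cell import *
import cv2
s=observe(); im=read_camera("scene"); cv2.imwrite("pics/s3.png",cv2.resize(im[60:240,340:580,::-1],None,fx=3.2,fy=3.2,interpolation=2)); print(s["time"],s["tool_pos"],s["tool_rot"],s["contact_force"])
E
```

```text
3.45 [0.46638269 0.3923193  0.07383857] [ 3.14111935e+00 -5.53518024e-04 -1.56115461e+00] [-0.63346407 -0.56153667  1.02969231]
```

View pics/s3.png

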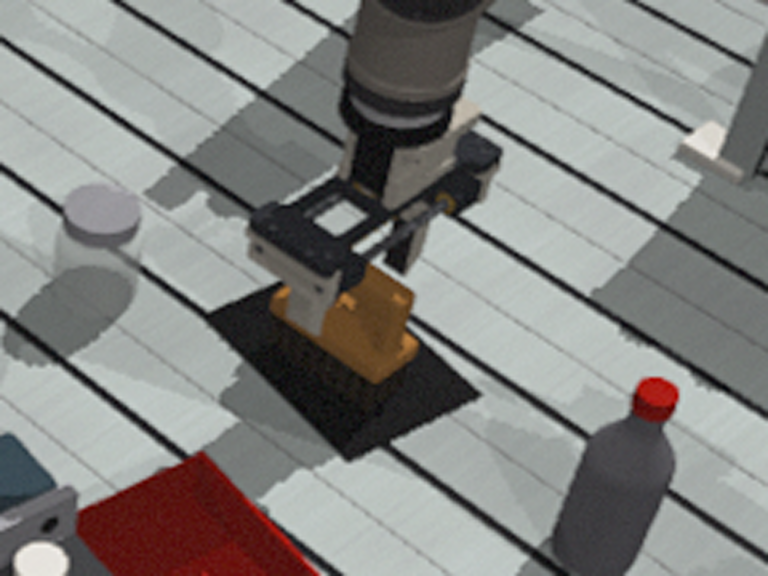

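The fingers straddle the bar near its middle, at about (345,300) in the crop. I'll close them and lift.

Request:
{"fn": "apply_moves", "kwargs": {"increments": [{"grip": 0,"linear": [0,0,0],"turn": [0,0,0]},{"grip": 0,"linear": [0,0,0],"turn": [0,0,0]},{"grip": 0,"linear": [0,0,0],"turn": [0,0,0]},{"grip": 0,"linear": [0,0,0],"turn": [0,0,0]},{"grip": 0,"linear": [0,0,0],"turn": [0,0,0]},{"grip": 0,"linear": [0,0,0],"turn": [0,0,0]},{"grip": 0,"linear": [0,0,0],"turn": [0,0,0]},{"grip": 0,"linear": [0,0,0],"turn": [0,0,0]}]}}

```text
time: 4.3
tool_pos: [0.466, 0.3934, 0.0737]
tool_rot: [3.141, -0.0, -1.56]
contact_force: [-0.3, 0.1, -0.4]
opening: 0.0325
```

Request:
{"fn": "apply_moves", "kwargs": {"increments": [{"grip": 0,"linear": [0,0,10],"turn": [0,0,0]},{"grip": 0,"linear": [0,0,35],"turn": [0,0,0]},{"grip": 0,"linear": [0,0,70],"turn": [0,0,0]},{"grip": 0,"linear": [0,0,105],"turn": [0,0,0]},{"grip": 0,"linear": [0,0,140],"turn": [0,0,0]},{"grip": 0,"linear": [0,0,170],"turn": [0,0,0]},{"grip": 0,"linear": [0,0,190],"turn": [0,0,0]},{"grip": 0,"linear": [0,0,200],"turn": [0,0,0]},{"grip": 0,"linear": [0,0,200],"turn": [0,0,0]}]}}

```text
time: 5.2
tool_pos: [0.4664, 0.3936, 0.2752]
tool_rot: [-3.139, 0.001, -1.56]
contact_force: [-0.0, -0.4, -2.0]
opening: 0.0218
```

```bash
python3 - <<'E'
from cell import *
import cv2
s=observe(); im=read_camera("side"); cv2.imwrite("pics/s4.png",cv2.resize(im[60:300,200:520,::-1],None,fx=2.4,fy=2.4,interpolation=2)); print(s["time"],s["tool_pos"],s["tool_rot"],s["contact_force"],s["opening"],s["qpos"])
im=read_camera("wrist"); cv2.imwrite("pics/w4.png",im[:,:,::-1])
E
```

```text
5.2 [0.46639315 0.39358707 0.27518104] [-3.13940939e+00  1.26553117e-03 -1.55981362e+00] [-0.04033555 -0.37234833 -1.9599399 ] 0.02177279025214405 [ 5.75472115e-01  4.73298856e-01  1.18686209e+00 -9.92335826e-05
  1.47891012e+00  2.13529610e+00]
```

View pics/s4.png

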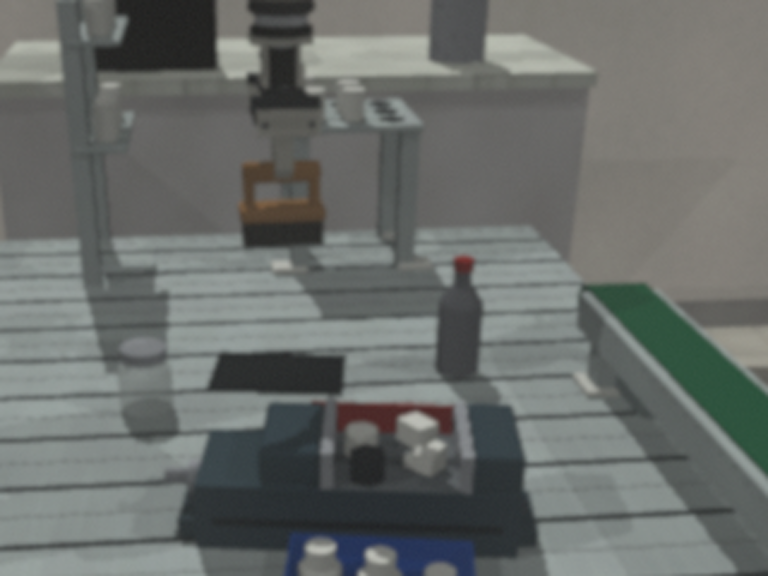

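View pics/w4.png

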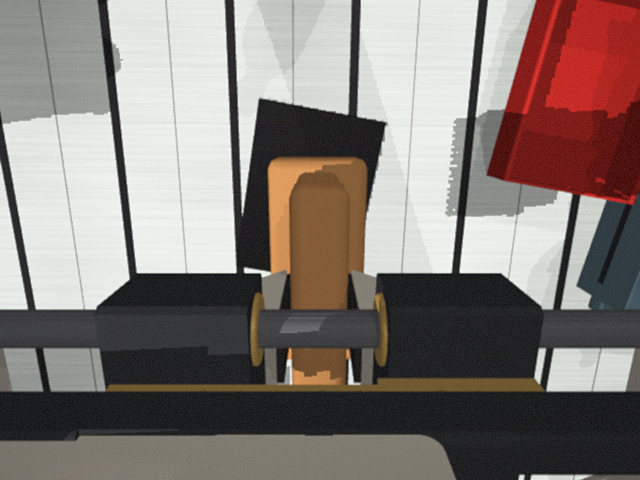

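```bash
python3 - <<'E'
from h import *
import cv2
for z in (.185,.19,.195,.2,.205,.21,.215): print(z,proj("side",[.466,.3716,z]),proj("side",[.466,.3816,z+.101]),proj("side",[.466,.3816,z+.077]))
print(proj("side",[.466,.383,.2752]))
im=cv2.imread("pics/s4.png"); cv2.imwrite("pics/s4c.png",cv2.resize(im[90:260,210:350],None,fx=3.5,fy=3.5,interpolation=2))
E
```

```text
0.185 (np.float64(317.9663946441615), np.float64(163.3765049935136)) (np.float64(317.40369314396025), np.float64(129.2758587788889)) (np.float64(317.473740518566), np.float64(137.34437442683105))
0.19 (np.float64(317.95301002138933), np.float64(161.78306349200147)) (np.float64(317.38895338252036), np.float64(127.57803646229053)) (np.float64(317.45924254505275), np.float64(135.6744028281293))
0.195 (np.float64(317.9395802528926), np.float64(160.18424738469977)) (np.float64(317.3741624876197), np.float64(125.87432425858829)) (np.float64(317.44469469214704), np.float64(133.99868579413027))
0.2 (np.float64(317.92610510987384), np.float64(158.5800294332199)) (np.float64(317.35932019271655), np.float64(124.16469146576448)) (np.float64(317.4300967019948), np.float64(132.3171936235122))
0.205 (np.float64(317.9125843619867), np.float64(156.97038221480358)) (np.float64(317.34442622941356), np.float64(122.44910716804415)) (np.float64(317.4154483149615), np.float64(130.62989640987675))
0.21 (np.float64(317.8990177773232), np.float64(155.35527812076057)) (np.float64(317.32948032744133), np.float64(120.72754023403142)) (np.float64(317.4007492696171), np.float64(128.93676403997574))
0.215 (np.float64(317.88540512240024), np.float64(153.73468935488978)) (np.float64(317.31448221464217), np.float64(118.9999593148267)) (np.float64(317.3859993027198), np.float64(127.2377661919198))
(np.float64(317.39610761182337), np.float64(132.80388634963853))
```

View pics/s4c.png

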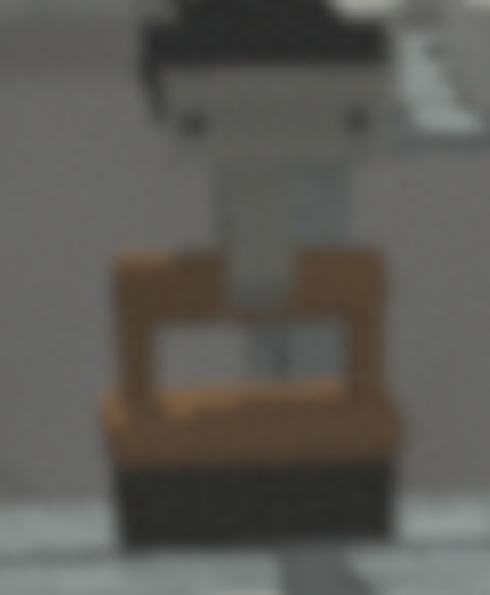

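The fingers closed late, during the start of the lift, so the bar is gripped about 12 mm too high. I'll set the brush back on the mat and regrip it deeper.

Request:
{"fn": "apply_moves", "kwargs": {"increments": [{"grip": 0,"linear": [0,0,-15],"turn": [0,0,0]},{"grip": 0,"linear": [0,0,-50],"turn": [0,0,0]},{"grip": 0,"linear": [0,0,-90],"turn": [0,0,0]},{"grip": 0,"linear": [0,0,-125],"turn": [0,0,0]},{"grip": 0,"linear": [0,0,-155],"turn": [0,0,0]},{"grip": 0,"linear": [0,0,-172],"turn": [0,0,0]},{"grip": 0,"linear": [0,0,-180],"turn": [0,0,0]},{"grip": 0,"linear": [0,0,-185],"turn": [0,0,0]},{"grip": 0,"linear": [0,0,-185],"turn": [0,0,0]}]}}

```text
time: 6.2
tool_pos: [0.4661, 0.3935, 0.0888]
tool_rot: [-3.142, 0.0, -1.56]
contact_force: [0.2, 0.5, -2.4]
opening: 0.0218
```

Request:
{"fn": "apply_moves", "kwargs": {"increments": [{"grip": 0.5,"linear": [0,0,0],"turn": [0,0,0]},{"grip": 0.5,"linear": [0,0,0],"turn": [0,0,0]},{"grip": 0.5,"linear": [0,0,0],"turn": [0,0,0]},{"grip": 0.5,"linear": [0,0,0],"turn": [0,0,0]},{"grip": 0.5,"linear": [0,0,-8],"turn": [0,0,0]},{"grip": 0.5,"linear": [0,0,-15],"turn": [0,0,0]},{"grip": 0.5,"linear": [0,0,-15],"turn": [0,0,0]},{"grip": 0,"linear": [0,0,-15],"turn": [0,0,0]},{"grip": 0,"linear": [0,0,-15],"turn": [0,0,0]},{"grip": 0,"linear": [0,0,-15],"turn": [0,0,0]}]}}

```text
time: 7.2
tool_pos: [0.4663, 0.3935, 0.074]
tool_rot: [-3.141, 0.0, -1.56]
contact_force: [0.1, 0.2, -0.3]
opening: 0.0264
```

Request:
{"fn": "apply_moves", "kwargs": {"increments": [{"grip": 0,"linear": [0,0,0],"turn": [0,0,0]},{"grip": 0,"linear": [0,0,0],"turn": [0,0,0]},{"grip": 0,"linear": [0,0,0],"turn": [0,0,0]},{"grip": 0,"linear": [0,0,0],"turn": [0,0,0]},{"grip": 0,"linear": [0,0,0],"turn": [0,0,0]}]}}

```text
time: 7.7
tool_pos: [0.4662, 0.3935, 0.0739]
tool_rot: [-3.141, 0.0, -1.56]
contact_force: [-0.9, -0.3, 0.3]
opening: 0.022
```

Request:
{"fn": "apply_moves", "kwargs": {"increments": [{"grip": 0,"linear": [0,0,10],"turn": [0,0,0]},{"grip": 0,"linear": [0,0,35],"turn": [0,0,0]},{"grip": 0,"linear": [0,0,70],"turn": [0,0,0]},{"grip": 0,"linear": [0,0,105],"turn": [0,0,0]},{"grip": 0,"linear": [0,-10,140],"turn": [0,0,0]},{"grip": 0,"linear": [0,-30,165],"turn": [0,0,0]},{"grip": 0,"linear": [5,-60,185],"turn": [0,0,-0.2]},{"grip": 0,"linear": [10,-95,195],"turn": [0,0,-0.4]},{"grip": 0,"linear": [15,-135,200],"turn": [0,0,-0.6]},{"grip": 0,"linear": [20,-175,200],"turn": [0,0,-0.8]}]}}

```text
time: 8.7
tool_pos: [0.4862, 0.2171, 0.2753]
tool_rot: [-3.14, 0.0, -1.644]
contact_force: [0.8, -0.1, -1.4]
opening: 0.0215
```

Request:
{"fn": "apply_moves", "kwargs": {"increments": [{"grip": 0,"linear": [5,-40,0],"turn": [0,0,-0.2]},{"grip": 0,"linear": [10,-80,0],"turn": [0,0,-0.4]},{"grip": 0,"linear": [15,-120,0],"turn": [0,0,-0.6]},{"grip": 0,"linear": [20,-160,0],"turn": [0,0,-0.8]},{"grip": 0,"linear": [28,-200,0],"turn": [0,0,-0.9]},{"grip": 0,"linear": [36,-240,0],"turn": [0,0,-1.02]},{"grip": 0,"linear": [42,-275,0],"turn": [0,0,-1.02]},{"grip": 0,"linear": [45,-300,0],"turn": [0,0,-1.02]},{"grip": 0,"linear": [46,-313,0],"turn": [0,0,-1.02]},{"grip": 0,"linear": [46,-313,0],"turn": [0,0,-1.02]}]}}

```text
time: 9.7
tool_pos: [0.5319, -0.0957, 0.2738]
tool_rot: [3.141, -0.0, -1.753]
contact_force: [-0.3, 0.9, -1.6]
opening: 0.0219
```

```bash
cat > look.py <<'E'
from cell import *
import cv2,sys,pickle
t=sys.argv[1]
s=observe(); pickle.dump(s,open(f"s{t}.pkl","wb"))
for n in sys.argv[2:]:
    im=read_camera(n)[:,:,::-1]
    cv2.imwrite(f"pics/{n}_{t}_full.png",im)
    if n=="scene": im=cv2.resize(im[150:360,230:480],None,fx=2.8,fy=2.8,interpolation=2)
    if n=="side": im=cv2.resize(im[130:350,230:470],None,fx=2.6,fy=2.6,interpolation=2)
    cv2.imwrite(f"pics/{n}_{t}.png",im)
print({k:s[k] for k in ("time","tool_pos","tool_rot","contact_force","opening","qpos")})
E
python3 look.py 5 wrist scene side
```

```text
{'time': 9.7, 'tool_pos': array([ 0.53190921, -0.09573867,  0.27379047]), 'tool_rot': array([ 3.14129499e+00, -1.57975321e-04, -1.75258965e+00]), 'contact_force': array([-0.25837071,  0.87939541, -1.55015669]), 'opening': 0.021862308558804045, 'qpos': array([-3.19803538e-01,  3.39083314e-01,  1.39722250e+00, -2.00149538e-04,
        1.40555994e+00,  1.43281909e+00])}
```

View pics/wrist_5.png

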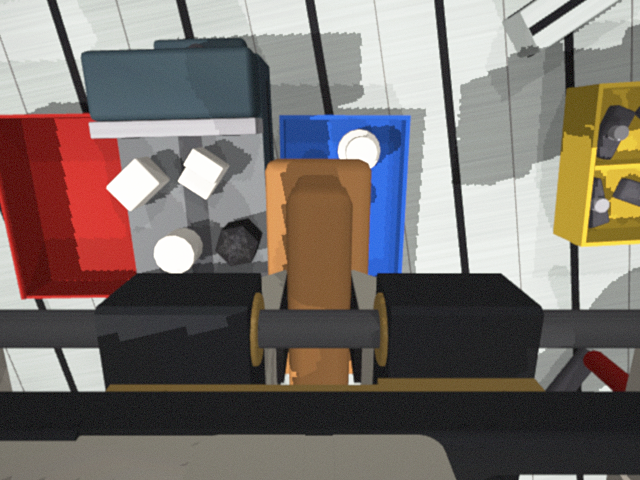

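View pics/side_5.png

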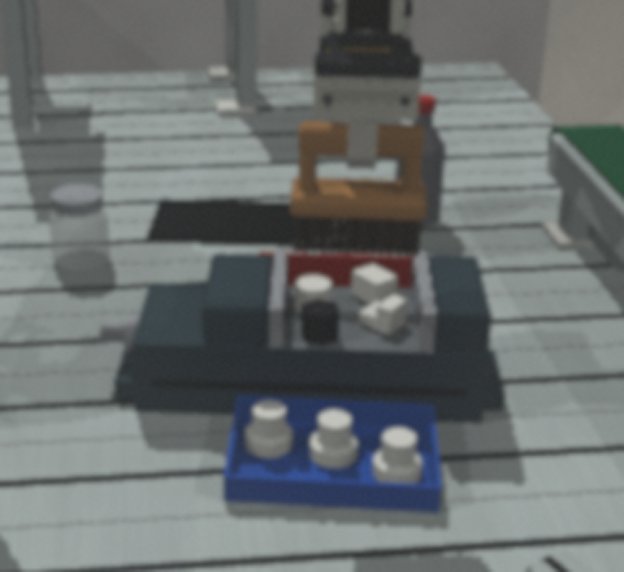

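View pics/scene_5.png

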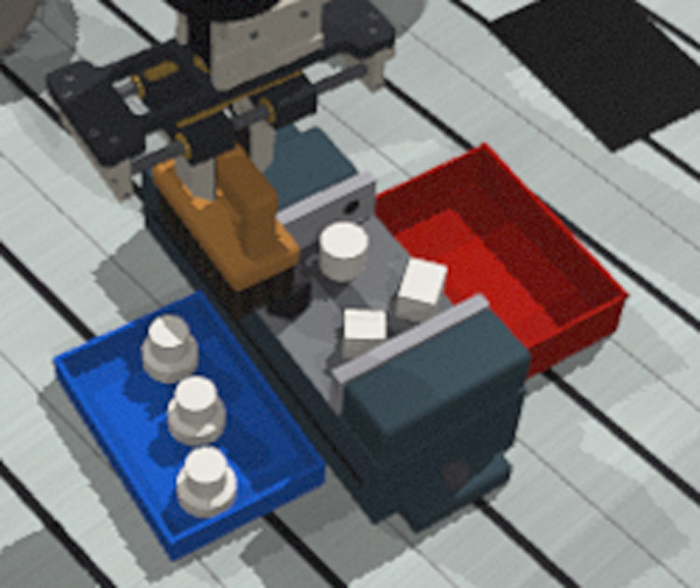

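```bash
python3 - <<'E'
from h import *
import pickle,cv2
np.set_printoptions(precision=4,suppress=True)
s=pickle.load(open("s5.pkl","rb"))
yaw=s["tool_rot"][2]+np.pi/2; ux=np.array([np.cos(yaw),np.sin(yaw)]);uy=np.array([-ux[1],ux[0]])
t=np.array(s["tool_pos"][:2])
for n,uv,z in [("head far end",(318,160),.251),("headL",(268,200),.251),("headR",(370,200),.251),("bar far",(320,175),.304),("barL",(288,300),.304),("barR",(352,300),.304),("Rj far",(90,137),.115),("Rj near",(257,133),.115),("tray",(280,117),.026),("tray",(410,115),.026),("pan",(20,297),.045),("pan",(135,298),.045),("blkA",(138,184),.101),("blkB",(203,173),.101),("slug",(177,251),.103),("hex",(240,242),.105)]:
    p=wpx(s,uv,z); d=p[:2]-t; print(n,p,"brush frame",d@ux,d@uy)
im=cv2.imread("pics/wrist_5_full.png"); cv2.imwrite("pics/w5c.png",cv2.resize(im[20:290,0:420],None,fx=1.9,fy=1.9,interpolation=2))
E
```

```text
head far end [ 0.5839 -0.1041  0.251 ] brush frame 0.052597531131661185 0.0011834316713559409
headL [ 0.5705 -0.0789  0.251 ] brush frame 0.034918156298497316 0.02358499553854883
headR [ 0.5622 -0.1238  0.251 ] brush frame 0.0348803933321587 -0.022071315894628577
bar far [ 0.5837 -0.1048  0.304 ] brush frame 0.05253507054073 0.0004884472474138519
barL [ 0.5441 -0.0865  0.304 ] brush frame 0.010356330041812186 0.011310061179725833
barR [ 0.5402 -0.1078  0.304 ] brush frame 0.010338545107046987 -0.010338983770114697
Rj far [0.6204 0.064  0.115 ] brush frame 0.058158917255211114 0.1730902967306032
Rj near [ 0.6004 -0.0604  0.115 ] brush frame 0.06098341213493002 0.04718973378672087
tray [ 0.6113 -0.072   0.026 ] brush frame 0.07376092359523019 0.03766813176580884
tray [ 0.5906 -0.1941  0.026 ] brush frame 0.07549056809967901 -0.08609233581516836
pan [0.4859 0.2231 0.045 ] brush frame -0.10286645055538819 0.3052940627863171
pan [0.4636 0.1082 0.045 ] brush frame -0.1040639982835138 0.18824067129912386
blkA [0.5788 0.0453 0.101 ] brush frame 0.020600569832749573 0.14716566957025198
blkB [ 0.5778 -0.0087  0.101 ] brush frame 0.029431636391859573 0.09388599120635538
slug [0.5186 0.0287 0.103 ] brush frame -0.03561749108224568 0.11995488941350373
hex [ 0.5171 -0.0257  0.105 ] brush frame -0.027203914812547893 0.0662290204990115
```

View pics/w5c.png

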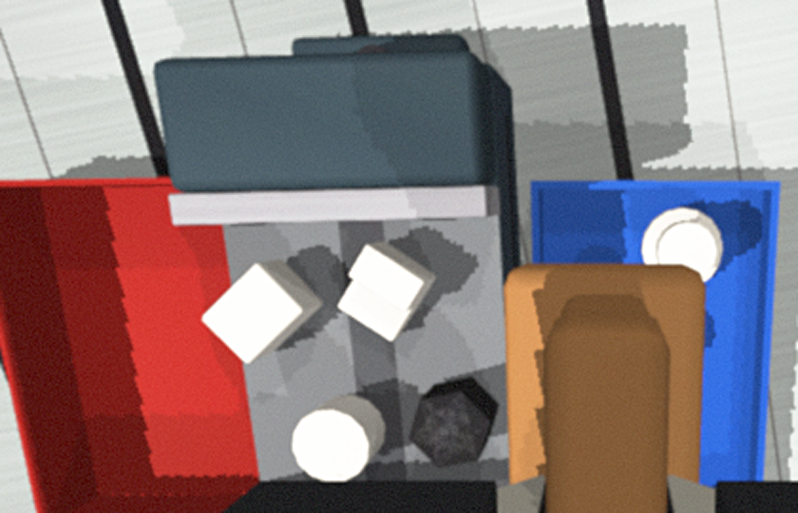

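Request:
{"fn": "apply_moves", "kwargs": {"increments": [{"grip": 0,"linear": [1,2,-15],"turn": [0,0,0.08]},{"grip": 0,"linear": [1,2,-45],"turn": [0,0,0.08]},{"grip": 0,"linear": [1,2,-80],"turn": [0,0,0.08]},{"grip": 0,"linear": [1,2,-105],"turn": [0,0,0.08]},{"grip": 0,"linear": [1,2,-118],"turn": [0,0,0.08]},{"grip": 0,"linear": [1,2,-125],"turn": [0,0,0.08]},{"grip": 0,"linear": [1,2,-125],"turn": [0,0,0.08]}]}}

```text
time: 10.55
tool_pos: [0.5328, -0.0915, 0.1483]
tool_rot: [3.14, 0.0, -1.741]
contact_force: [-0.0, 0.2, -1.4]
opening: 0.0215
```

```bash
python3 look.py 6 wrist scene side
```

```text
{'time': 10.55, 'tool_pos': array([ 0.53282886, -0.09148423,  0.14830835]), 'tool_rot': array([ 3.14031734e+00,  2.83986261e-04, -1.74071969e+00]), 'contact_force': array([-0.0324217 ,  0.24207613, -1.35784846]), 'opening': 0.02148087717142762, 'qpos': array([-3.11889669e-01,  4.45593304e-01,  1.59491796e+00,  1.12839166e-04,
        1.10238406e+00,  1.42877883e+00])}
```

View pics/side_6.png

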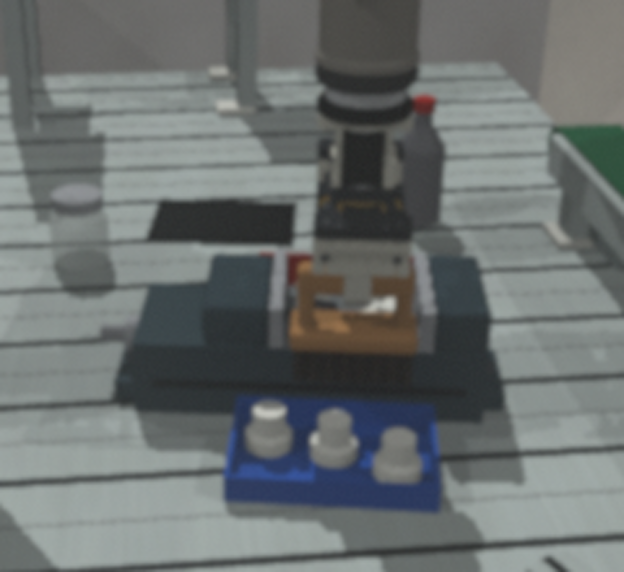

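View pics/wrist_6.png

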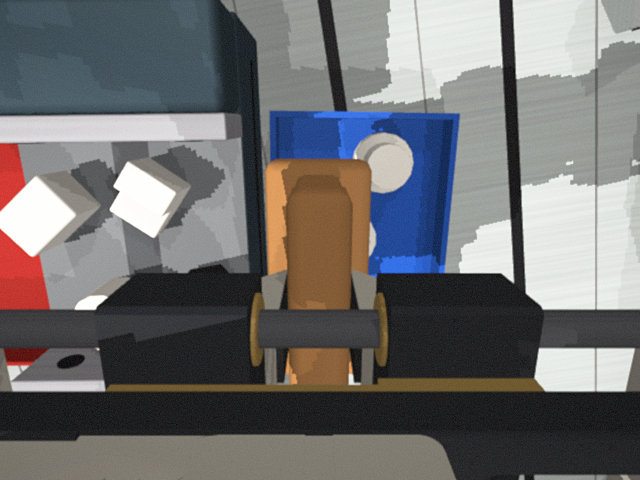

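View pics/scene_6.png

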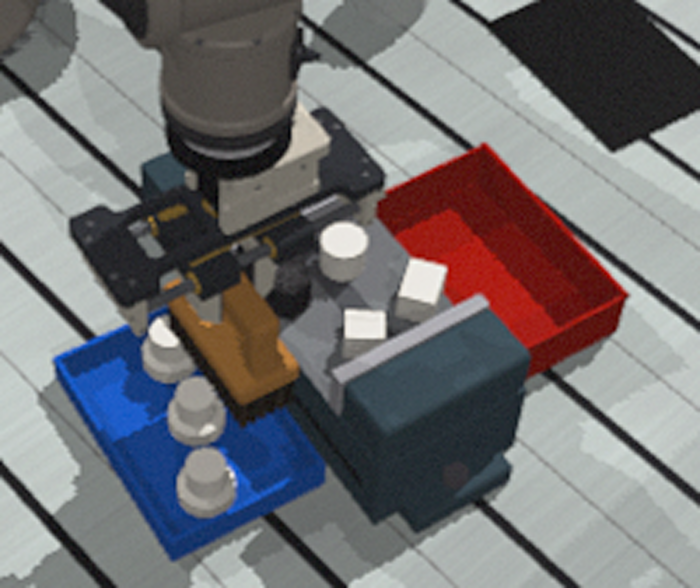

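Request:
{"fn": "apply_moves", "kwargs": {"increments": [{"grip": 0,"linear": [1.4,8,0],"turn": [0,0,0]},{"grip": 0,"linear": [3,17,0],"turn": [0,0,0]},{"grip": 0,"linear": [4.5,26,0],"turn": [0,0,0]},{"grip": 0,"linear": [6.1,35,0],"turn": [0,0,0]},{"grip": 0,"linear": [7.7,44,0],"turn": [0,0,0]},{"grip": 0,"linear": [9.3,53,0],"turn": [0,0,0]},{"grip": 0,"linear": [10.8,62,0],"turn": [0,0,0]}]}}

```text
time: 11.4
tool_pos: [0.544, -0.0299, 0.1488]
tool_rot: [-3.142, -0.0, -1.742]
contact_force: [-0.3, -0.1, -2.0]
opening: 0.0212
```

```bash
python3 look.py 7 wrist scene
```

```text
{'time': 11.4, 'tool_pos': array([ 0.5440307 , -0.02985001,  0.14875802]), 'tool_rot': array([-3.14158164e+00, -2.79842699e-04, -1.74180911e+00]), 'contact_force': array([-0.26231161, -0.11938529, -1.96718336]), 'opening': 0.021190196261423887, 'qpos': array([-1.95334462e-01,  4.51503920e-01,  1.58351279e+00, -3.12574047e-04,
        1.10655815e+00,  1.54661459e+00])}
```

View pics/wrist_7.png

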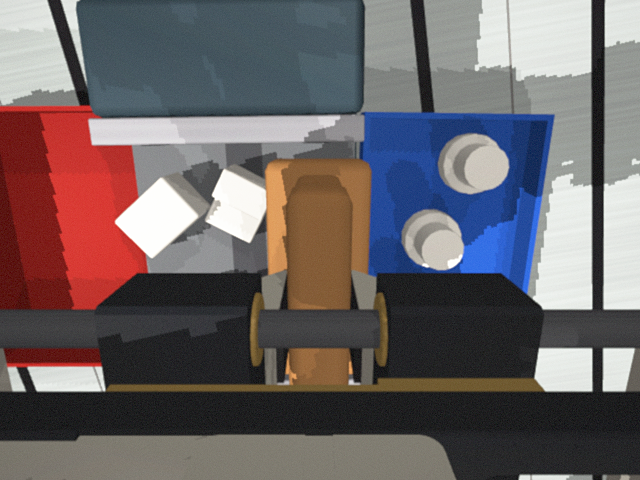

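View pics/scene_7.png

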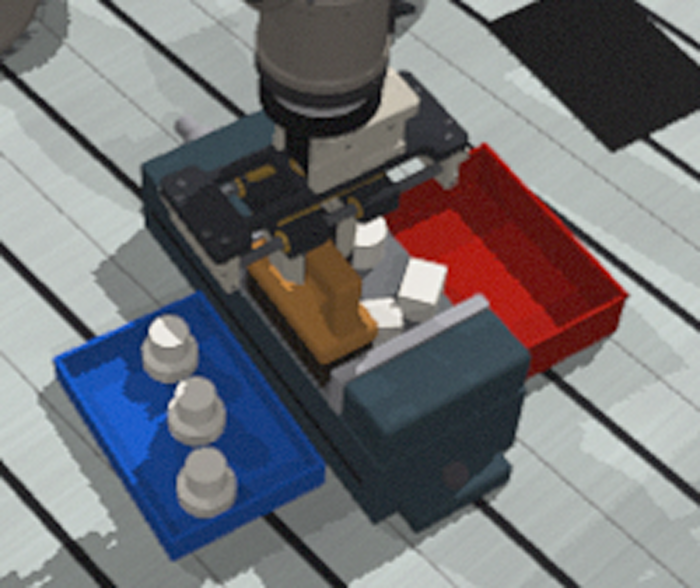

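Request:
{"fn": "apply_moves", "kwargs": {"increments": [{"grip": 0,"linear": [1.5,8,0],"turn": [0,0,0]},{"grip": 0,"linear": [2.9,16,0],"turn": [0,0,0]},{"grip": 0,"linear": [4.3,24,0],"turn": [0,0,0]},{"grip": 0,"linear": [5.7,32,0],"turn": [0,0,0]},{"grip": 0,"linear": [7.1,40,0],"turn": [0,0,0]},{"grip": 0,"linear": [8.5,48,0],"turn": [0,0,0]},{"grip": 0,"linear": [9.9,56,0],"turn": [0,0,0]},{"grip": 0,"linear": [11.3,64,0],"turn": [0,0,0]}]}}

```text
time: 12.3
tool_pos: [0.5553, 0.0341, 0.1487]
tool_rot: [3.142, -0.0, -1.742]
contact_force: [-0.1, 0.4, -1.3]
opening: 0.0219
```

```bash
python3 look.py 8 wrist scene
```

```text
{'time': 12.3, 'tool_pos': array([0.55531353, 0.03411867, 0.14874182]), 'tool_rot': array([ 3.14159075e+00, -6.36441767e-05, -1.74196918e+00]), 'contact_force': array([-0.08598139,  0.43579724, -1.33441528]), 'opening': 0.02185984183161332, 'qpos': array([-7.63565778e-02,  4.70870734e-01,  1.55056493e+00, -7.01840403e-05,
        1.12016492e+00,  1.66564317e+00])}
```

View pics/wrist_8.png

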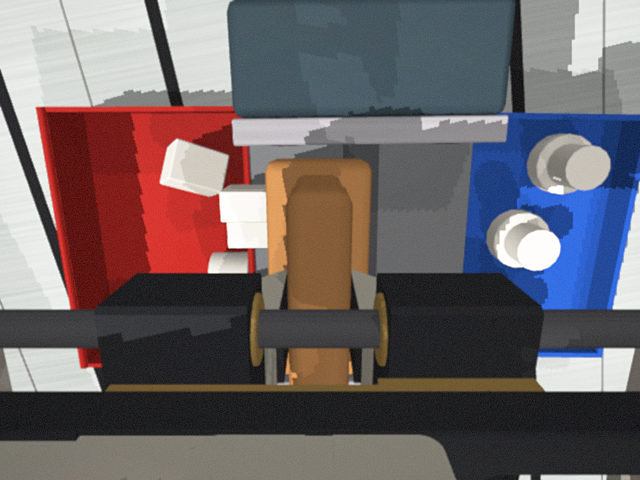

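View pics/scene_8.png

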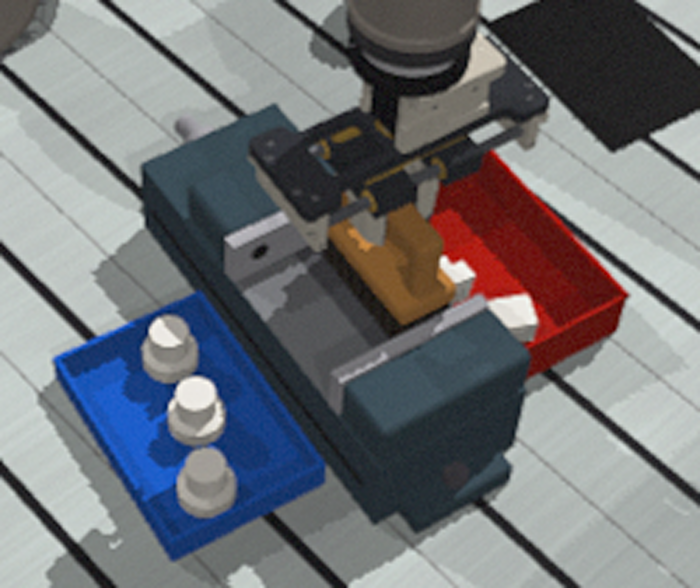

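Request:
{"fn": "apply_moves", "kwargs": {"increments": [{"grip": 0,"linear": [1.2,7,0],"turn": [0,0,0]},{"grip": 0,"linear": [2.4,14,0],"turn": [0,0,0]},{"grip": 0,"linear": [3.6,21,0],"turn": [0,0,0]},{"grip": 0,"linear": [4.9,28,0],"turn": [0,0,0]},{"grip": 0,"linear": [6.1,35,0],"turn": [0,0,0]},{"grip": 0,"linear": [7.3,42,0],"turn": [0,0,0]},{"grip": 0,"linear": [8.5,49,0],"turn": [0,0,0]},{"grip": 0,"linear": [9.6,56,0],"turn": [0,0,0]},{"grip": 0,"linear": [9.6,56,0],"turn": [0,0,0]},{"grip": 0,"linear": [9.6,56,0],"turn": [0,0,0]}]}}

```text
time: 13.4
tool_pos: [0.5648, 0.0895, 0.1487]
tool_rot: [3.141, -0.0, -1.742]
contact_force: [0.0, 0.2, -1.9]
opening: 0.0218
```

```bash
python3 look.py 9 wrist scene
```

```text
{'time': 13.4, 'tool_pos': array([0.56476058, 0.08951084, 0.14867279]), 'tool_rot': array([ 3.14147923e+00, -2.78552035e-04, -1.74158135e+00]), 'contact_force': array([ 0.035655  ,  0.24429309, -1.94577943]), 'opening': 0.021837563602296505, 'qpos': array([ 2.33155224e-02,  4.97172056e-01,  1.50532012e+00, -2.76820590e-04,
        1.13926552e+00,  1.76501270e+00])}
```

View pics/wrist_9.png

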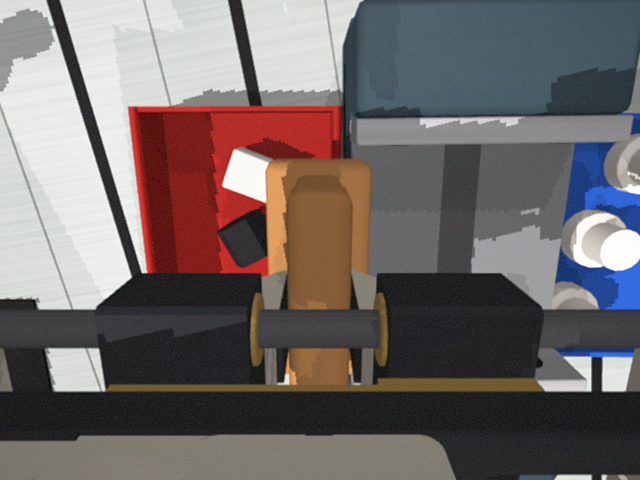

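View pics/scene_9.png

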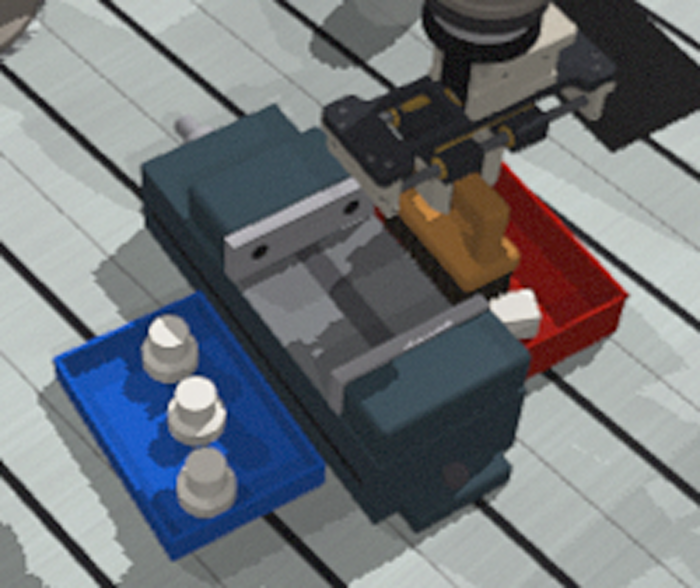

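Request:
{"fn": "apply_moves", "kwargs": {"increments": [{"grip": 0,"linear": [0,0,10],"turn": [0,0,0]},{"grip": 0,"linear": [0,0,35],"turn": [0,0,0]},{"grip": 0,"linear": [0,0,70],"turn": [0,0,0]},{"grip": 0,"linear": [-5,15,100],"turn": [0,0,0]},{"grip": 0,"linear": [-15,45,120],"turn": [0,0,0]},{"grip": 0,"linear": [-28,85,125],"turn": [0,0,0]},{"grip": 0,"linear": [-41,125,125],"turn": [0,0,0]},{"grip": 0,"linear": [-54,165,125],"turn": [0,0,0]},{"grip": 0,"linear": [-66,200,125],"turn": [0,0,0]},{"grip": 0,"linear": [-76,230,125],"turn": [0,0,0]}]}}

```text
time: 14.5
tool_pos: [0.4879, 0.321, 0.2748]
tool_rot: [-3.141, 0.001, -1.741]
contact_force: [0.3, -0.0, -1.4]
opening: 0.022
```

Request:
{"fn": "apply_moves", "kwargs": {"increments": [{"grip": 0,"linear": [-9,30,-5],"turn": [0,0,0]},{"grip": 0,"linear": [-18,57,-15],"turn": [0,0,0]},{"grip": 0,"linear": [-25,76,-30],"turn": [0,0,0]},{"grip": 0,"linear": [-25,80,-55],"turn": [0,0,0]},{"grip": 0,"linear": [-25,80,-90],"turn": [0,0,0]},{"grip": 0,"linear": [-25,80,-120],"turn": [0,0,0]},{"grip": 0,"linear": [-25,80,-145],"turn": [0,0,0]},{"grip": 0,"linear": [-25,80,-165],"turn": [0,0,0]},{"grip": 0,"linear": [-25,80,-170],"turn": [0,0,0]},{"grip": 0,"linear": [-25,80,-170],"turn": [0,0,0]}]}}

```text
time: 15.5
tool_pos: [0.4639, 0.3992, 0.1038]
tool_rot: [3.141, -0.001, -1.742]
contact_force: [0.2, 0.4, -1.0]
opening: 0.0216
```

```bash
python3 look.py 10 scene side
python3 -c "
import cv2
im=cv2.imread('pics/scene_10_full.png');cv2.imwrite('pics/s10.png',cv2.resize(im[90:310,330:530],None,fx=2.7,fy=2.7,interpolation=2))"
```

```text
{'time': 15.5, 'tool_pos': array([0.46386668, 0.39918279, 0.10382575]), 'tool_rot': array([ 3.14106090e+00, -6.02792069e-04, -1.74238136e+00]), 'contact_force': array([ 0.19516635,  0.41694808, -1.03634857]), 'opening': 0.021563769111993928, 'qpos': array([ 5.85460867e-01,  6.12932572e-01,  1.43314580e+00, -8.20156234e-05,
        1.09631478e+00,  2.32787988e+00])}
```

View pics/s10.png

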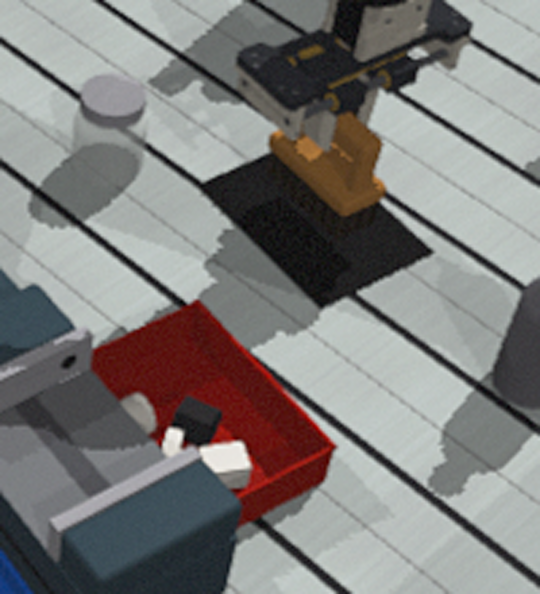

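View pics/side_10.png

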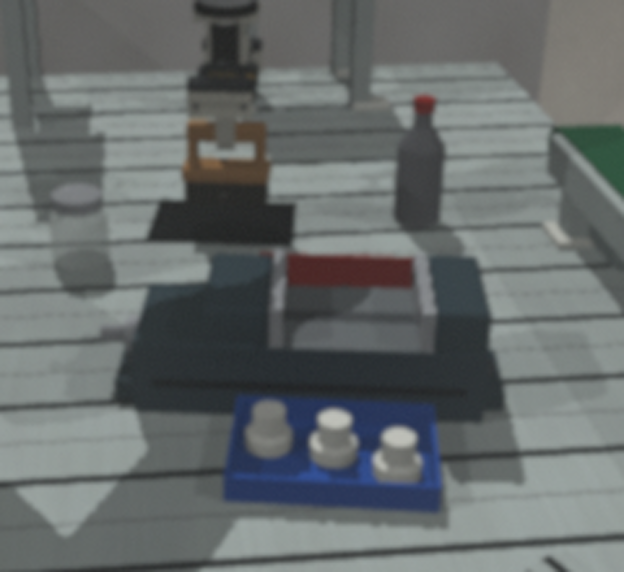

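All four offcuts are in the pan: slug (140,410), block (175,440), hex (195,418), block (228,462) in the crop. The channel is empty. The brush is over the mat, so I'll lower it and release.

Request:
{"fn": "apply_moves", "kwargs": {"increments": [{"grip": 0,"linear": [0,0,-10],"turn": [0,0,0]},{"grip": 0,"linear": [0,0,-18],"turn": [0,0,0]},{"grip": 0,"linear": [0,0,-24],"turn": [0,0,0]},{"grip": 0,"linear": [0,0,-28],"turn": [0,0,0]},{"grip": 0,"linear": [0,0,-29.5],"turn": [0,0,0]},{"grip": 0,"linear": [0,0,-29.5],"turn": [0,0,0]},{"grip": 0,"linear": [0,0,-29.5],"turn": [0,0,0]}]}}

```text
time: 16.3
tool_pos: [0.464, 0.3995, 0.0744]
tool_rot: [-3.141, 0.0, -1.742]
contact_force: [1.0, 0.7, -1.9]
opening: 0.0215
```

Request:
{"fn": "apply_moves", "kwargs": {"increments": [{"grip": 0.2,"linear": [0,0,0],"turn": [0,0,0]},{"grip": 0.4,"linear": [0,0,0],"turn": [0,0,0]},{"grip": 0.7,"linear": [0,0,0],"turn": [0,0,0]},{"grip": 0.9,"linear": [0,0,0],"turn": [0,0,0]},{"grip": 1,"linear": [0,0,0],"turn": [0,0,0]},{"grip": 1,"linear": [0,0,0],"turn": [0,0,0]},{"grip": 1,"linear": [0,0,0],"turn": [0,0,0]},{"grip": 1,"linear": [0,0,0],"turn": [0,0,0]}]}}

```text
time: 17.1
tool_pos: [0.4638, 0.3994, 0.0742]
tool_rot: [3.142, -0.0, -1.742]
contact_force: [0.1, -0.4, 0.1]
opening: 0.0735
```

```bash
python3 look.py 11 scene
python3 -c "
import cv2
im=cv2.imread('pics/scene_11_full.png');cv2.imwrite('pics/s11.png',cv2.resize(im[90:310,330:530],None,fx=2.7,fy=2.7,interpolation=2))"
```

```text
{'time': 17.1, 'tool_pos': array([0.46380323, 0.39937733, 0.07424453]), 'tool_rot': array([ 3.14158519e+00, -7.94069760e-05, -1.74209101e+00]), 'contact_force': array([ 0.13078056, -0.44860762,  0.09034221]), 'opening': 0.07346078597145543, 'qpos': array([ 5.85774942e-01,  6.47043145e-01,  1.46178793e+00, -6.12398125e-05,
        1.03282155e+00,  2.32789733e+00])}
```

View pics/s11.png

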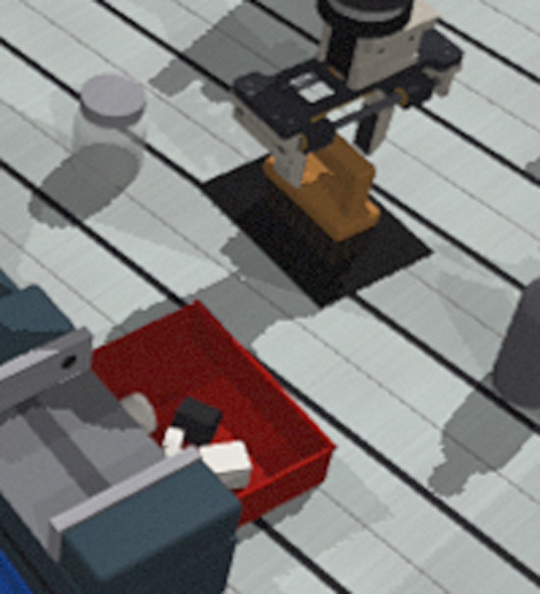

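The brush stands on the mat with the fingers open around the bar. I'll lift clear.

Request:
{"fn": "apply_moves", "kwargs": {"increments": [{"grip": 1,"linear": [0,0,10],"turn": [0,0,0]},{"grip": 1,"linear": [0,0,30],"turn": [0,0,0]},{"grip": 1,"linear": [0,0,65],"turn": [0,0,0]},{"grip": 1,"linear": [0,0,105],"turn": [0,0,0]},{"grip": 1,"linear": [0,0,145],"turn": [0,0,0]},{"grip": 1,"linear": [0,0,185],"turn": [0,0,0]},{"grip": 1,"linear": [0,-10,215],"turn": [0,0,0]},{"grip": 1,"linear": [0,-40,225],"turn": [0,0,0]},{"grip": 1,"linear": [0,-65,225],"turn": [0,0,0]},{"grip": 1,"linear": [0,-70,225],"turn": [0,0,0]}]}}

```text
time: 18.15
tool_pos: [0.4639, 0.3275, 0.3009]
tool_rot: [-3.14, 0.001, -1.744]
contact_force: [0.5, -0.1, 0.1]
opening: 0.0916
```

```bash
python3 look.py 12 scene side wrist
```

```text
{'time': 18.15, 'tool_pos': array([0.46391522, 0.32749889, 0.30091373]), 'tool_rot': array([-3.13976555e+00,  5.20131458e-04, -1.74390602e+00]), 'contact_force': array([ 0.5462422 , -0.12526641,  0.13268162]), 'opening': 0.09161801084779847, 'qpos': array([ 4.80151599e-01,  3.78425953e-01,  1.26597939e+00, -6.99420836e-04,
        1.49542029e+00,  2.22411015e+00])}
```

View pics/scene_12_full.png

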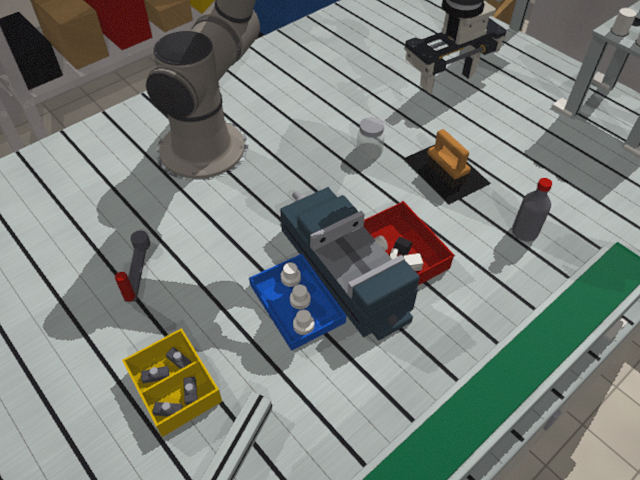

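View pics/wrist_12.png

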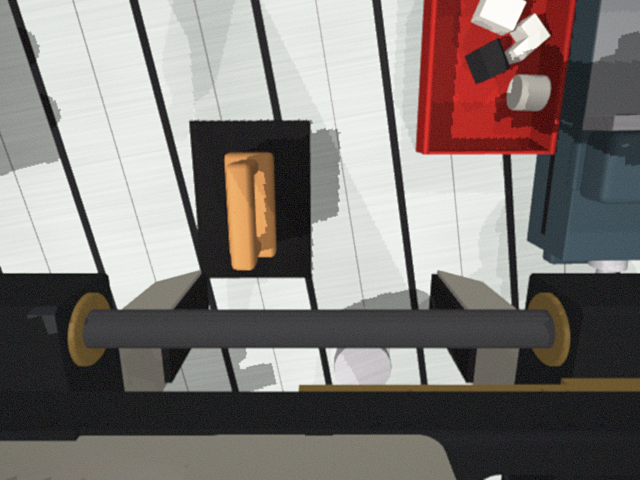

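View pics/side_12_full.png

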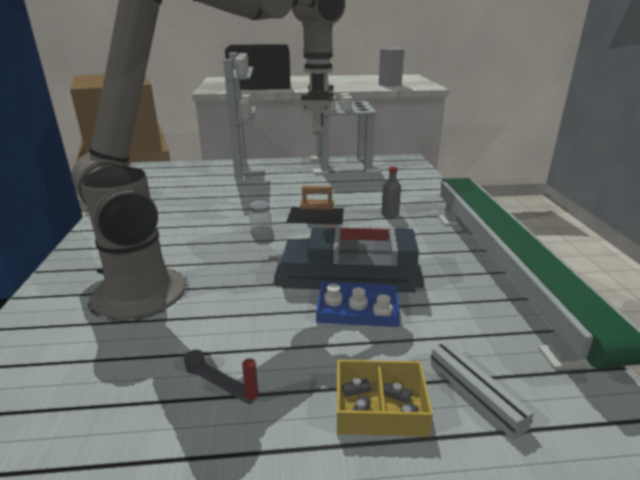

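The wrist view shows all four offcuts on the pan floor: (498,12), (528,37), (488,60) and (528,92). The brush is upright on the mat at (250,210), and the bystanders and caps are where they were.

```bash
python3 -c "
from cell import *
print(hand_in())"
```

```text
the job is handed in; nothing more can be done
None
```

I swept all four offcuts out of the vise into the red pan in one pass, stood the brush back on its mat and handed the job in at about 18 s of the 48 s. The hand-in reported no verdict.

- **Mishap:** on the first grasp I lifted before the fingers had fully closed, which left the bar gripped about 12 mm too high. I set the brush back on the mat, regripped it deeper and carried on.
- **Last checks:** the final pictures show all four offcuts inside the pan walls and the vise channel empty. The brush stands upright on the mat, and the gripper is open and well clear. The caps, bottle, jar, profile and crank look unmoved, judged by eye.
- **Forces:** every force reading I took stayed under about 3 N.
- **Disagreements:** the scene and wrist cameras differed by up to about 5 mm on positions and 2° on the vise angle. I used averages, and they held.

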